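# Unload the pressed bridge cover from the forming die

### The job

Swing the hold-down bar right round, clear of the pressed guitar bridge cover in the sloping die, and leave it open. Lift the cover straight out of the die cavity and lay it gently (set down in the hand, not dropped), hollow side still up, in the middle of the cork pad in the parts tray, lengthwise along the pad; then let go. Leave the other things where they are.

Things in the scene. Friction and masses are not known exactly. Their poses are not given: they have to be found in the camera images.
- die: dark steel forming die on a low wooden stand, fixed; its face slopes 32 degrees, downhill to the robot's left. Origin: centre of the cavity floor, 55 mm above the bench. z: square out of the cavity, 32 degrees (0.56 rad) from vertical; x: uphill; y: level, along the cavity. Cavity 50 mm (x) by 124 mm (y), 20 mm deep, so the face lies at z = 20 mm; it spans x -60 to 60, y -95 to 105 mm
- bar (a joint): angle of the hold-down bar about its pivot (rad): at 0 it lies along the cavity over the cover; it grows to 1.6 as the free end swings downhill (die -x). Stiff: it stays where it is left; about 1 to 2 N at the peg moves it. The cover cannot come out until it is past about 0.95
- bar_peg (a point): middle of the round steel peg (14 mm diameter, 36 mm long, along die z) that stands on the free end of the bar, 98 mm from the pivot; a handle to push or pinch. The peg's foot is 18 mm below this point, its top 18 mm above
- bar_pivot (a point): pivot of the bar, at die x 0, y 86 mm, z 47 mm; the axis is die z. The bar is steel, 116 mm long, 16 mm wide and 8 mm thick, from 43 to 51 mm above the cavity floor, 3 mm above the cover's rim
- cover: pressed metal bridge cover: an oblong pan with a flat bottom and four upright 3 mm walls, open on top; 46 mm wide (own x), 120 mm long (own y), 40 mm high (own z, out of the hollow), 0.16 kg. Origin: centre of its bottom's outside. It starts seated in the cavity with 2 mm play, its axes along the die's, its walls 20 mm proud of the die's face
- tray: black-walled parts tray with plywood floor, fixed on the bench, 162 mm (own x) by 342 mm (own y), walls 25 mm high and 6 mm thick, floor 6 mm thick. Origin: centre of its underside. Three compartments, each 150 mm (x) by 106 mm (y), centred at y = -112, 0 and 112 mm
- pad: cork pad, 146 mm (own x) by 102 mm (own y), 3 mm thick, fixed on the floor of the one tray compartment that holds no part (which one varies). Origin: centre of its underside; its top is 9 mm above the bench
- pickup: black guitar pickup with steel studs, 92 x 40 x 22 mm, lying in another compartment; leave it. Origin: centre of its underside
- bridge: steel bridge plate with brass saddles, 80 x 60 x 18 mm, lying in the remaining compartment; leave it. Origin: centre of its underside
- hammer: hammer, 260 mm long, lying on the bench beyond the work; leave it. Origin: on its length, at the underside
- jar: closed jar, 64 mm diameter, 80 mm tall, standing on the bench beyond the tray; leave it. Origin: centre of its underside
Not all that is in view belongs to the job. There is more than one size of the cover; the one meant has the size given above.

How it is judged:
By the outcome, as a careful person would: the job done as asked, in the order asked, and still so for the second after the job is handed in, with the robot touching nothing.
It also fails if it takes over 51 s, if anything falls off the work surface, if the arm or the gripper's body presses on something with over 40 N, if the wrist force passes 120 N, or if a joint passes its speed limit or range.

### The arm

A 6-joint arm with a two-finger parallel gripper is mounted at the origin on the work surface. World frame = base frame: x ahead of the robot, y to its left, z up, the work surface at z = 0. Lengths are in m, angles in degrees, forces in N, time in s.
With the tool pointing down it reaches from about 0.275 to 0.85 m from the base axis. Payload 19 kg.
Tool frame: the origin (TCP) lies midway between the tips of the shut fingers; the grasp point (between the pads) lies 19 mm behind it; y points along the fingers, x is the direction in which the jaws open and shut, and the axes are right-handed (so a half turn about y gives the same grasp; the last joint's range is limited). The gripper opens to 85 mm and grips with 20 to 120 N. Pads are 22 mm wide; open, the fingers measure 114 mm over their backs; the gripper's body (76 mm by 85 mm) begins 54 mm behind the grasp point. The pads swing forward as they close: fully open they stand 13 mm farther back than shut.
Start: joints at [61.135, 8.623, 82.357, -0, 89.026, -7.678], TCP at [0.208, 0.536, 0.231] pointing down, gripper open.
Joint ranges: [-160.23, 160.23], [-39.13, 120.54], [6.94, 153.29], [-79.49, 259.48], [9.18, 160.14], [-161.06, 161.06]. Speed limits (degrees/s): [108.29, 108.29, 127.2, 172.46, 172.46, 172.46].

### API

Orientations are given as a 3x3 rotation matrix whose columns are the frame's x, y, z axes.
In Python, from rig import readout, vision, robot gives the robot as it stands.
- The arm moves only by the tool jog_arm, never from a script. Its argument "deltas" is a list of rows, each an object with "travel": the shift along the tool's x, y, z in m, a list of three; "roll": the turn about the tool's y in degrees. A call has 1 to 8 rows; each row is the pose to reach, as a shift and turn from the pose commanded when the call began, along the tool's axes at that moment; what a row does not reach only later rows make up. A row lasts 1/10 s, in which the tool goes at most 50 mm and 8.59 degrees, less where a joint would pass 70% of its speed; a pose out of reach is approached as far as the arm can. A call with a gripper value outside its range is refused whole. "jaw" is the closure, from -1 (fully open) to 1 (shut), set as the call begins (left out, the last holds). The fingers move at their own pace and stop on an object; "newtons" is the grip in N (left out, the last holds). Time passes only in rows, so rows that repeat a pose let the fingers close. It gives the time, the measured TCP pose, the force and the opening at its end, in the units of the state.
- readout.observe(): the state, without advancing time (a new reading comes with each control period).
- vision.camera(name): name is "scene" or "side" or "wrist"; returns a dict with "img" (420x560x3 uint8, red, green, blue), "depth" (420x560 float32, m along the optical axis (not along the pixel's ray), 0 where there is no reading), "camera_matrix" (3x3 intrinsics, pixels), "eye" and "rotation" of the camera in the world. Camera axes: x right, y down, z forward; pixel columns grow to the right and rows downward; lengths in m; the calibration is good to about 2 mm. A picture is of the moment at which its call begins.
- robot.finish_job(): hands the job in, once; it reports no verdict.
The state is a dict: "time": time; "joint_positions": joint angles; "qd": joint speeds; "joint_efforts": joint torques, N m; "eef_pos": TCP position; "eef_rot": TCP orientation; "wrist_force": force on the tool from outside, world axes, zero at the start; "ft_torque": the same for the moment, N m; "grip_width": finger opening in m.
Only numpy, scipy, OpenCV 4.12 (cv2) and the standard library are available. Lean on these libraries where they do the work, as an engineer would, in place of code of your own. Each camera call takes 0.05 s, during which the arm holds its last target. There are 200 camera calls.

## Working session

There is one attempt and no reset: what is moved stays moved. The work goes in short steps, Python scripts to look and compute and a tool call to move; the robot and the scene stay as the last step left them, time stands still between calls to the robot, and variables do not carry over. Pictures are saved under pics/ and viewed, about 8 in all and at most 12, crops included, and the job is handed in when it is done.

Besides the shell and the picture viewer there is one more tool, called after "Call:" in YAML: its name, and indented under it one key for each argument. jog_arm: Moves the arm, as the interface text tells. Its arguments: {"type":"object","properties":{"deltas":{"type":"array"},"jaw":{"type":"number"},"newtons":{"type":"number"}},"required":["deltas"]}

```bash
ls; mkdir -p pics; python3 - <<'E'
from rig import readout, vision
import cv2,numpy as np
o=readout.observe()
print({k:np.round(v,3).tolist() for k,v in o.items()})
for n in("scene","side","wrist"):
    c=vision.camera(n); np.savez(f"pics/{n}0.npz",**c)
    cv2.imwrite(f"pics/{n}0.png",c["img"][...,::-1]); print(n,np.round(c["eye"],3),np.round(c["rotation"],3).tolist(),c["camera_matrix"].tolist())
E
```

```text
pics
{'time': 0.0, 'joint_positions': [61.135, 8.651, 82.392, -0.001, 89.027, -7.678], 'qd': [-0.049, 0.037, 0.074, -0.002, 0.007, 0.103], 'joint_efforts': [-0.001, -71.305, -57.088, -0.0, 0.009, 0.0], 'eef_pos': [0.208, 0.536, 0.231], 'eef_rot': [[0.361, -0.001, -0.932], [0.932, -0.001, 0.361], [-0.001, -1.0, 0.0]], 'wrist_force': [-0.937, -0.042, 0.155], 'ft_torque': [0.066, -0.018, 0.005], 'grip_width': 0.086}
scene [1.278 0.381 0.714] [[-0.464, 0.536, -0.705], [0.886, 0.296, -0.358], [0.017, -0.791, -0.612]] [[415.428212943799, 0.0, 273.33866076269095], [0.0, 415.428212943799, 209.4291327200824], [0.0, 0.0, 1.0]]
side [ 0.312 -0.842  0.961] [[0.959, -0.203, 0.197], [-0.283, -0.67, 0.686], [-0.007, -0.714, -0.7]] [[524.9659678322884, 0.0, 282.67117572951025], [0.0, 524.9659678322884, 209.89764585495809], [0.0, 0.0, 1.0]]
wrist [0.141 0.561 0.372] [[0.361, 0.895, 0.262], [0.933, -0.346, -0.102], [-0.001, 0.281, -0.96]] [[358.7453700708453, 0.0, 284.1019872527078], [0.0, 358.7453700708453, 204.09269228128883], [0.0, 0.0, 1.0]]
```

View pics/scene0.png

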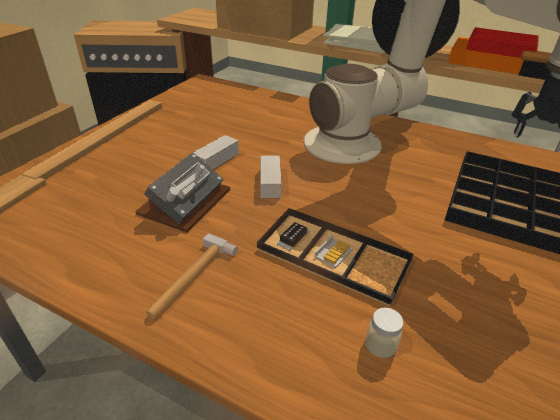

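View pics/side0.png

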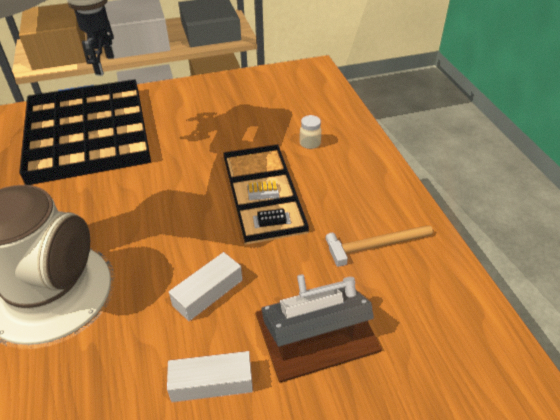

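The scene image shows the die with the bar at (185,185) and the pad in the tray's right compartment at (380,268). The side image shows the die at (318,320), the peg at (302,285), the pivot at (350,287) and the pad at (255,163). There are three candidate covers: the one seated in the die under the bar, and two loose pale oblongs, side (206,285) and (210,375). The one in the die fits the description. I'll confirm with an enlarged crop.

```bash
cat > h.py <<'E'
import numpy as np,cv2
from rig import readout,vision
def load(n): return dict(np.load(f"pics/{n}.npz"))
def cloud(c):
    h,w=c["depth"].shape; v,u=np.mgrid[:h,:w]; K=c["camera_matrix"]; d=c["depth"]
    p=np.stack([(u-K[0,2])/K[0,0]*d,(v-K[1,2])/K[1,1]*d,d],-1)
    p=p@c["rotation"].T+c["eye"]; p[d==0]=np.nan; return p
def onplane(c,uv,z):
    K=c["camera_matrix"]; r=c["rotation"]@np.linalg.solve(K,np.array([uv[0],uv[1],1.])); return c["eye"]+r*(z-c["eye"][2])/r[2]
def proj(c,p):
    q=(np.asarray(p)-c["eye"])@c["rotation"]; q=q@c["camera_matrix"].T; return q[...,:2]/q[...,2:]
E
python3 - <<'E'
from h import *
a=load("scene0");b=load("side0")
A=cv2.resize(a["img"][135:235,130:240],None,fx=3.6,fy=3.6,interpolation=cv2.INTER_CUBIC)
B=cv2.resize(b["img"][262:382,250:390],None,fx=3,fy=3,interpolation=cv2.INTER_CUBIC)
im=np.zeros((400,830,3),np.uint8); im[:A.shape[0],:A.shape[1]]=A; im[:B.shape[0],410:410+B.shape[1]]=B[:,:420]
cv2.imwrite("pics/crop1.png",im[:,:800,::-1])
# pad
for n,c,(r0,r1,c0,c1) in(("scene",a,(230,310,330,420)),("side",b,(140,185,215,295))):
    P=cloud(c)[r0:r1,c0:c1].reshape(-1,3); m=(P[:,2]>.004)&(P[:,2]<.015); x=P[m][:,:2].astype(np.float32)
    print(n,m.sum(),np.median(P[m][:,2]))
    hsv=cv2.cvtColor(c["img"],cv2.COLOR_RGB2HSV); mk=((hsv[...,2]<60)).astype(np.uint8)
    # pad: connected bright region within the black walls
    lab=cv2.connectedComponents(1-mk,connectivity=4)[1]
    ctr=(380,268) if n=="scene" else(252,163)
    k=(lab==lab[ctr[1],ctr[0]]).astype(np.uint8); print("area",k.sum())
    if k.sum()<8000:
        ct=max(cv2.findContours(k,0,1)[0],key=cv2.contourArea)[:,0]
        w=np.array([onplane(c,q,.009)[:2] for q in ct],np.float32)
        print(cv2.minAreaRect((w*1000).astype(np.float32)))
# die cloud
Q=[]
for c,(r0,r1,c0,c1) in((a,(140,230,135,235)),(b,(265,380,255,385))):
    P=cloud(c)[r0:r1,c0:c1].reshape(-1,3); P=P[np.isfinite(P[:,0])&(P[:,2]>.03)]; Q.append(P); print(P.min(0),P.max(0),len(P))
np.save("pics/die.npy",np.vstack(Q))
E
```

```text
scene 2909 0.009944323316789294
area 212425
side 1522 0.009074807279926767
area 1101
((557.09716796875, 296.5375671386719), (92.82926177978516, 153.52740478515625), 86.77775573730469)
[ 0.24709258 -0.36501165  0.03006845] [ 0.65017468 -0.20075062  0.13041554] 3472
[ 0.44345277 -0.32671786  0.03006068] [ 0.64755033 -0.20375307  0.13058041] 4924
```

View pics/crop1.png

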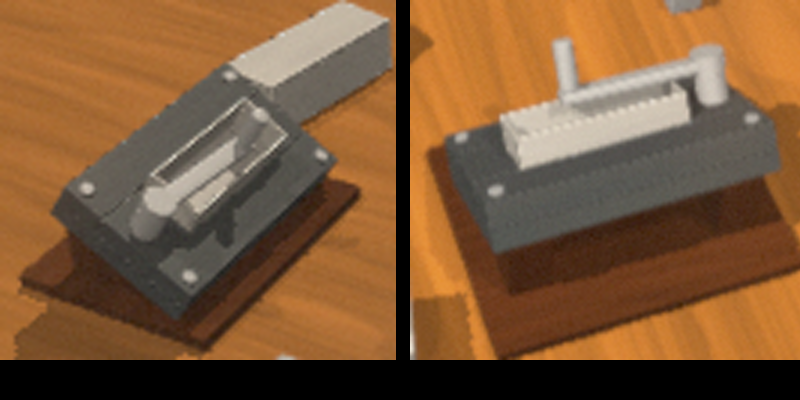

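The crop confirms the cover seated in the die, standing proud under the bar. In the left crop the peg is at the uphill-far end (255,125) and the pivot post is at (150,215). The two loose oblongs lie outside and aren't the target.

```bash
cat > fit.py <<'E'
from h import *
a=load("scene0");b=load("side0"); n=None
out=[]
for nm,c,box in(("scene",a,(140,230,135,235)),("side",b,(265,380,255,385))):
    r0,r1,c0,c1=box; P=cloud(c)[r0:r1,c0:c1].reshape(-1,3)
    ok=np.isfinite(P[:,0])&(P[:,2]>.03)&(P[:,0]>.4); P=P[ok]
    best=None; rng=np.random.default_rng(0)
    for _ in range(3000):
        q=P[rng.choice(len(P),3)]; m=np.cross(q[1]-q[0],q[2]-q[0]); l=np.linalg.norm(m)
        if l<1e-4: continue
        m/=l; m*=np.sign(m[2])
        if abs(m[2]-np.cos(.5585))>.03: continue
        k=np.abs((P-q[0])@m)<.0015
        if best is None or k.sum()>best.sum(): best=k
    F=P[best]; ctr=F.mean(0); m=np.linalg.svd(F-ctr)[2][2]; m*=np.sign(m[2])
    yaw=np.arctan2(m[1],m[0]); print(nm,best.sum(),"n",m.round(3),"tilt",np.degrees(np.arccos(m[2])),"yaw",np.degrees(yaw))
    out.append((m,F,P))
m=sum(o[0] for o in out); h=m[:2]/np.linalg.norm(m[:2]); t=np.radians(32)
z=np.r_[h*np.sin(t),np.cos(t)]; x=np.r_[-h*np.cos(t),np.sin(t)]; y=np.cross(z,x); R=np.c_[x,y,z]
print(R.round(3).tolist())
for o in out:
    f=o[1]@R; lo,hi=np.percentile(f,0.5,0),np.percentile(f,99.5,0)
    print("face ext",lo.round(4),hi.round(4),"z med",np.median(f[:,2]))
    uv=f[:,:2]; print(cv2.minAreaRect((uv*1000).astype(np.float32)))
    # origin: x ctr, y ctr-5, z-20
    oo=np.array([(lo[0]+hi[0])/2,(lo[1]+hi[1])/2-.005,np.median(f[:,2])-.02]); print("origin",(R@oo).round(4))
E
python3 fit.py
python3 - <<'E'
from h import *
# tray outer: dark pixel, points z in 15..35mm
for n,(r0,r1,c0,c1) in(("scene0",(200,310,245,425)),("side0",(135,250,210,320))):
    c=load(n);P=cloud(c)[r0:r1,c0:c1]; V=c["img"][r0:r1,c0:c1].max(-1); m=(P[...,2]>.019)&(P[...,2]<.029)&(V<70)
    w=(P[m][:,:2]*1000).astype(np.float32); print(n,m.sum(),cv2.minAreaRect(w))
E
```

```text
scene 1071 n [-0.014  0.527  0.849] tilt 31.843391399981904 yaw 91.57151902678831
side 1232 n [-0.016  0.53   0.848] tilt 32.0296475544713 yaw 91.75532910895244
[[0.025, 1.0, -0.015], [-0.848, 0.029, 0.53], [0.53, 0.0, 0.848]]
face ext [ 0.2085  0.4393 -0.083 ] [ 0.3276  0.6387 -0.0797] z med -0.08127524873752258
((267.8722839355469, 538.7572631835938), (201.76962280273438, 120.47549438476562), 89.9555892944336)
origin [ 0.5419 -0.2654  0.0562]
face ext [ 0.2109  0.4377 -0.083 ] [ 0.3286  0.6356 -0.0801] z med -0.08169006240154555
((267.75469970703125, 537.1528930664062), (200.0070037841797, 124.57129669189453), 89.68860626220703)
origin [ 0.5396 -0.2671  0.0567]
scene0 1692 ((549.6281127929688, 177.40689086914062), (342.46087646484375, 166.81796264648438), 87.02003479003906)
side0 1052 ((548.1935424804688, 177.2462921142578), (348.0076904296875, 161.9799346923828), 86.88335418701172)
```

```bash
cat >> h.py <<'E'
O=np.array([.5408,-.2663,.0553]); R=np.array([[0.025,1.0,-0.015],[-0.848,0.029,0.53],[0.53,0.0,0.848]])
def D(*p): return O+R@(np.array(p)/1000)
def go(tgt,yaw=None):
    o=readout.observe(); M=np.array(o["eef_rot"]); p=np.array(o["eef_pos"])
    cy=np.degrees(np.arctan2(M[1,0],M[0,0])); print("t",round(o["time"],2),"pos",p.round(4),"yaw",cy.round(2),"F",np.round(o["wrist_force"],1),"w",round(o["grip_width"],4))
    print("travel",(M.T@(tgt-p)).round(4),"roll",None if yaw is None else round(cy-yaw,2))
E
python3 -c "
from h import *
t=D(-5,-12,62);print(t);go(t+[0,0,.1],1.7)"
```

```text
[ 0.527745 -0.229548  0.105226]
t 0.15 pos [0.2077 0.536  0.2308] yaw 68.81 F [-1.1  0.6 -0.7] w 0.0857
travel [-0.5981  0.0261 -0.5751] roll 67.11
```

Call:
jog_arm:
  deltas:
    - {"travel":[-0.01,0,-0.01],"roll":1}
    - {"travel":[-0.03,0,-0.029],"roll":4}
    - {"travel":[-0.055,0,-0.053],"roll":8}
    - {"travel":[-0.085,0,-0.082],"roll":12}
    - {"travel":[-0.115,0,-0.11],"roll":16}
    - {"travel":[-0.145,0,-0.14],"roll":20}
    - {"travel":[-0.175,0,-0.168],"roll":24}
    - {"travel":[-0.205,0,-0.197],"roll":28}
  jaw: -0.2
  newtons: 30

```text
time: 0.95
eef_pos: [0.3174, 0.2716, 0.2312]
eef_rot: [[0.759, 0.0, -0.651], [0.651, -0.0, 0.759], [0.0, -1.0, -0.0]]
wrist_force: [1.8, 1.1, -0.3]
grip_width: 0.051
```

```bash
python3 -c "
from h import *
go(D(-5,-12,62)+[0,0,.1],1.7)"
```

```text
t 0.95 pos [0.3174 0.2716 0.2312] yaw 40.61 F [ 1.8  1.1 -0.3] w 0.051
travel [-0.1665  0.0261 -0.5173] roll 38.91
```

Call:
jog_arm:
  deltas:
    - {"travel":[-0.012,0.002,-0.037],"roll":4}
    - {"travel":[-0.024,0.004,-0.074],"roll":8}
    - {"travel":[-0.036,0.006,-0.111],"roll":12}
    - {"travel":[-0.048,0.008,-0.148],"roll":16}
    - {"travel":[-0.06,0.01,-0.185],"roll":20}
    - {"travel":[-0.072,0.012,-0.222],"roll":24}
    - {"travel":[-0.084,0.014,-0.26],"roll":28}
    - {"travel":[-0.095,0.015,-0.295],"roll":31}

```text
time: 1.75
eef_pos: [0.438, -0.0138, 0.2161]
eef_rot: [[0.986, 0.0, -0.166], [0.166, -0.0, 0.986], [-0.0, -1.0, -0.0]]
wrist_force: [1.2, -0.3, 0.5]
grip_width: 0.0512
```

```bash
python3 -c "
from h import *
go(D(-5,-12,62)+[0,0,.1],1.7)"
```

```text
t 1.75 pos [ 0.438  -0.0138  0.2161] yaw 9.56 F [ 1.2 -0.3  0.5] w 0.0512
travel [ 0.0526  0.0109 -0.2276] roll 7.86
```

Call:
jog_arm:
  deltas:
    - {"travel":[0.008,0.002,-0.036],"roll":2}
    - {"travel":[0.017,0.004,-0.073],"roll":4}
    - {"travel":[0.026,0.006,-0.11],"roll":6}
    - {"travel":[0.035,0.008,-0.147],"roll":7.9}
    - {"travel":[0.043,0.01,-0.185],"roll":7.9}
    - {"travel":[0.05,0.011,-0.215],"roll":7.9}
    - {"travel":[0.053,0.011,-0.228],"roll":7.9}
    - {"travel":[0.053,0.011,-0.228],"roll":7.9}

```text
time: 2.55
eef_pos: [0.529, -0.2285, 0.2048]
eef_rot: [[1.0, -0.001, -0.031], [0.031, 0.0, 1.0], [-0.001, -1.0, 0.0]]
wrist_force: [-0.8, 1.1, -0.1]
grip_width: 0.051
```

```bash
python3 - <<'E'
from h import *
c=vision.camera("wrist"); np.savez("pics/wrist1.npz",**c)
im=c["img"].copy()
for p in (D(0,-12,87),D(0,86,51),D(0,86,47),D(-23,-60,40),D(23,-60,40),D(23,60,40),D(-23,60,40),D(-60,-95,20),D(60,-95,20)):
    u=proj(c,p); print(p.round(3),u.round(1)); cv2.circle(im,tuple(int(k) for k in u.round()),3,(255,0,0),-1)
cv2.imwrite("pics/wrist1.png",im[...,::-1]); go(D(-5,-12,62),1.7)
E
```

```text
[ 0.527 -0.221  0.129] [282.1 203.2]
[ 0.626 -0.237  0.099] [417.6 217.2]
[ 0.626 -0.239  0.095] [415.6 218.5]
[ 0.48  -0.227  0.077] [220.4 190.9]
[ 0.481 -0.266  0.101] [217.2 250.3]
[ 0.601 -0.263  0.101] [380.  250.9]
[ 0.6   -0.224  0.077] [375.9 191.5]
[ 0.444 -0.208  0.04 ] [185.7 156.6]
[ 0.447 -0.309  0.104] [173.5 302.3]
t 2.6 pos [ 0.5288 -0.2273  0.205 ] yaw 1.84 F [ 0.4  0.7 -0.1] w 0.0509
travel [-0.0011  0.0998 -0.0022] roll 0.14
```

View pics/wrist1.png

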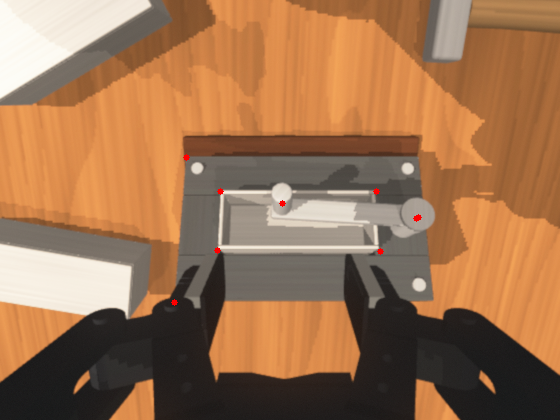

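The wrist view matches the fit: cover rim corners (220,191)–(380,251) and the pivot (417,217) line up. The peg top at (282,193) sits about 10 px downhill of the prediction. I'll measure it.

```bash
python3 - <<'E'
from h import *
c=load("wrist1"); P=cloud(c); q=(P[180:225,265:300].reshape(-1,3)-O)@R*1000
k=(q[:,2]>80); print(k.sum(),q[k].mean(0).round(1),q[k].min(0).round(1),q[k].max(0).round(1))
k=(q[:,2]>58)&(q[:,2]<80); print(k.sum(),q[k].mean(0).round(1))
E
```

```text
372 [ -6.8 -12.2  85.1] [-14.3 -18.6  80.2] [-0.6 -5.7 87.1]
161 [ -2.4 -11.9  69.4]
```

Call:
jog_arm:
  deltas:
    - {"travel":[-0.001,0.015,0.004]}
    - {"travel":[-0.001,0.04,0.004]}
    - {"travel":[-0.001,0.065,0.004]}
    - {"travel":[-0.001,0.085,0.004]}
    - {"travel":[-0.001,0.097,0.004]}
    - {"travel":[-0.001,0.1035,0.004]}
    - {"travel":[-0.001,0.1035,0.004]}

```text
validation failed for argument at $.de...
```

Call:
jog_arm:
  deltas:
    - {"travel":[0,0,0]}
    - {"travel":[0,0,0]}
    - {"travel":[0,0,0]}
    - {"travel":[0,0,0]}
    - {"travel":[0,0,0]}
    - {"travel":[0,0,0]}
  jaw: 1
  newtons: 30

```text
validation failed for argument at $.de...
```

```bash
python3 - <<'E'
from h import *
go(D(-12,-12,62),1.7)
M=np.array(readout.observe()["eef_rot"]); a0=.07
f=lambda a:D(-98*np.sin(a),86-98*np.cos(a),62)
for i,a in enumerate(np.linspace(a0,1.58,17)[1:]): print(round(a,2),(M.T@(f(a)-f(a0))).round(4).tolist())
E
```

```text
t 2.6 pos [ 0.5288 -0.2273  0.205 ] yaw 1.84 F [ 0.4  0.7 -0.1] w 0.0509
travel [-0.0011  0.1035  0.0037] roll 0.14
0.16 [0.0011, 0.0049, 0.0078]
0.26 [0.0031, 0.0097, 0.0154]
0.35 [0.0059, 0.0143, 0.0229]
0.45 [0.0095, 0.0189, 0.0301]
0.54 [0.0139, 0.0232, 0.037]
0.64 [0.0191, 0.0272, 0.0435]
0.73 [0.0249, 0.031, 0.0496]
0.82 [0.0314, 0.0345, 0.0551]
0.92 [0.0385, 0.0377, 0.0602]
1.01 [0.0462, 0.0405, 0.0646]
1.11 [0.0543, 0.0428, 0.0684]
1.2 [0.0627, 0.0448, 0.0715]
1.3 [0.0715, 0.0464, 0.074]
1.39 [0.0805, 0.0475, 0.0757]
1.49 [0.0897, 0.0481, 0.0767]
1.58 [0.0989, 0.0483, 0.077]
```

Roll is evidently required in every row, so I'll repeat with it included.

Call:
jog_arm:
  deltas:
    - {"travel":[-0.001,0.015,0.004],"roll":0}
    - {"travel":[-0.001,0.04,0.004],"roll":0}
    - {"travel":[-0.001,0.065,0.004],"roll":0}
    - {"travel":[-0.001,0.085,0.004],"roll":0}
    - {"travel":[-0.001,0.097,0.004],"roll":0}
    - {"travel":[-0.001,0.1035,0.004],"roll":0}
    - {"travel":[-0.001,0.1035,0.004],"roll":0}

```text
time: 3.3
eef_pos: [0.5281, -0.2228, 0.1018]
eef_rot: [[0.999, -0.0, -0.034], [0.034, 0.0, 0.999], [-0.0, -1.0, 0.0]]
wrist_force: [-0.2, -0.3, 0.6]
grip_width: 0.0513
```

Call:
jog_arm:
  deltas:
    - {"travel":[0,0,0],"roll":0}
    - {"travel":[0,0,0],"roll":0}
    - {"travel":[0,0,0],"roll":0}
    - {"travel":[0,0,0],"roll":0}
    - {"travel":[0,0,0],"roll":0}
    - {"travel":[0,0,0],"roll":0}
  jaw: 1
  newtons: 30

```text
time: 3.9
eef_pos: [0.5272, -0.223, 0.1023]
eef_rot: [[0.999, -0.002, -0.033], [0.033, 0.001, 0.999], [-0.002, -1.0, 0.001]]
wrist_force: [-13.2, 4.8, 8.8]
grip_width: 0.0131
```

Call:
jog_arm:
  deltas:
    - {"travel":[0.001,0.005,0.008],"roll":0}
    - {"travel":[0.003,0.01,0.0155],"roll":0}
    - {"travel":[0.006,0.0145,0.023],"roll":0}
    - {"travel":[0.0095,0.019,0.03],"roll":0}
    - {"travel":[0.014,0.023,0.037],"roll":0}
    - {"travel":[0.019,0.027,0.0435],"roll":0}
    - {"travel":[0.025,0.031,0.0495],"roll":0}
    - {"travel":[0.0315,0.0345,0.055],"roll":0}

```text
time: 4.7
eef_pos: [0.555, -0.1643, 0.066]
eef_rot: [[0.999, -0.008, -0.034], [0.034, 0.005, 0.999], [-0.008, -1.0, 0.006]]
wrist_force: [-24.0, 21.2, 3.2]
grip_width: 0.0125
```

```bash
python3 - <<'E'
from h import *
p=(np.array(readout.observe()["eef_pos"])-O)@R*1000; print(p.round(1))
go(D(-98*np.sin(.82)-5,86-98*np.cos(.82),62))
E
```

```text
[-80.5  17.1  62.9]
t 4.7 pos [ 0.555  -0.1643  0.066 ] yaw 1.93 F [-24.   21.2   3.2] w 0.0125
travel [ 0.002  -0.0013 -0.0036] roll None
```

Call:
jog_arm:
  deltas:
    - {"travel":[0.005,0.0045,0.007],"roll":0}
    - {"travel":[0.013,0.007,0.0115],"roll":0}
    - {"travel":[0.0215,0.0095,0.0155],"roll":0}
    - {"travel":[0.03,0.012,0.019],"roll":0}
    - {"travel":[0.039,0.0135,0.0215],"roll":0}
    - {"travel":[0.0485,0.0145,0.023],"roll":0}
    - {"travel":[0.058,0.015,0.024],"roll":0}
    - {"travel":[0.065,0.015,0.024],"roll":0}

```text
time: 5.5
eef_pos: [0.6221, -0.1401, 0.052]
eef_rot: [[0.999, -0.001, -0.034], [0.034, 0.001, 0.999], [-0.001, -1.0, 0.001]]
wrist_force: [-3.0, 8.7, -3.2]
grip_width: 0.0126
```

Call:
jog_arm:
  deltas:
    - {"travel":[0,0,0],"roll":0}
    - {"travel":[0,0,0],"roll":0}
    - {"travel":[0,0,0],"roll":0}
    - {"travel":[0,0,0],"roll":0}
  jaw: -0.3

```text
time: 5.9
eef_pos: [0.622, -0.1413, 0.0526]
eef_rot: [[0.999, 0.0, -0.033], [0.033, -0.0, 0.999], [0.0, -1.0, -0.0]]
wrist_force: [-0.5, 0.3, -0.5]
grip_width: 0.0555
```

```bash
python3 - <<'E'
from h import *
p=(np.array(readout.observe()["eef_pos"])-O)@R*1000; print(p.round(1))
t=D(-4,-58.5,28)
go(t+[0,0,.11],1.7)
E
```

```text
[-105.4   84.8   62.7]
t 5.9 pos [ 0.622  -0.1413  0.0526] yaw 1.9 F [-0.5  0.3 -0.5] w 0.0555
travel [-0.1436 -0.1343 -0.1038] roll 0.2
```

Call:
jog_arm:
  deltas:
    - {"travel":[0,-0.02,0],"roll":0}
    - {"travel":[0,-0.055,0],"roll":0}
    - {"travel":[0,-0.095,0],"roll":0}
    - {"travel":[-0.03,-0.13,-0.02],"roll":0}
    - {"travel":[-0.065,-0.134,-0.045],"roll":0}
    - {"travel":[-0.1,-0.134,-0.072],"roll":0}
    - {"travel":[-0.13,-0.134,-0.095],"roll":0}
    - {"travel":[-0.1435,-0.134,-0.104],"roll":0}

```text
time: 6.7
eef_pos: [0.4799, -0.2515, 0.1867]
eef_rot: [[1.0, 0.0, -0.031], [0.031, -0.001, 1.0], [0.0, -1.0, -0.001]]
wrist_force: [0.1, -0.1, -0.8]
grip_width: 0.0555
```

Call:
jog_arm:
  deltas:
    - {"travel":[0,0,0],"roll":0}
    - {"travel":[0,0,0],"roll":0}

```text
time: 6.9
eef_pos: [0.4824, -0.2497, 0.1865]
eef_rot: [[0.999, 0.001, -0.033], [0.033, -0.0, 0.999], [0.001, -1.0, -0.0]]
wrist_force: [-0.7, 0.2, 0.2]
grip_width: 0.0552
```

```bash
python3 - <<'E'
from h import *
c=vision.camera("wrist"); np.savez("pics/wrist2.npz",**c)
im=c["img"].copy()
for p in (D(-23,-60,40),D(23,-60,40),D(23,60,40),D(-23,60,40),D(-98,86,87)):
    u=proj(c,p); cv2.circle(im,tuple(int(k) for k in u.round()),2,(255,0,0),-1)
cv2.imwrite("pics/wrist2.png",im[...,::-1]); go(D(-4,-58.5,28),1.7)
P=(cloud(c)-O)@R*1000; q=P.reshape(-1,3); 
k=(abs(q[:,2]-40)<2)&(abs(q[:,0])<28)&(abs(q[:,1])<70); print(k.sum(),np.percentile(q[k],[1,50,99],0).round(1))
k=(abs(q[:,2]-40)<2)&(abs(q[:,0])<15)&(abs(q[:,1]+60)<10); print(k.sum(),np.percentile(q[k],[5,50,95],0).round(1))
k=(q[:,2]>78)&(abs(q[:,0]+98)<25)&(abs(q[:,1]-86)<25);print(k.sum(),q[k].mean(0) if k.any() else 0)
E
```

```text
t 6.95 pos [ 0.4827 -0.2494  0.1864] yaw 1.92 F [0.4 0.2 0. ] w 0.0557
travel [-0.001   0.1095 -0.0003] roll 0.22
1441 [[-24.3 -59.9  38. ]
 [  2.9   2.2  38.7]
 [ 21.2  59.2  40.2]]
134 [[-13.4 -60.   38.1]
 [ -0.7 -58.6  38.7]
 [ 13.  -57.8  39.6]]
485 [-97.93375906  84.09920631  83.79890427]
```

View pics/wrist2.png

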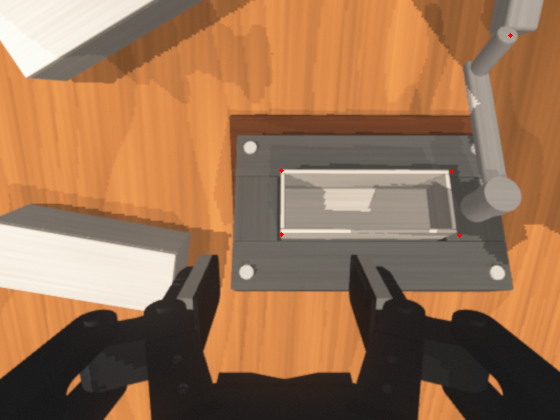

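The bar is open with its peg at (508,36), about 1.57 rad, and the cover is free. The near end wall runs x=282, rows 170–236, matching the prediction. Descending onto that end wall.

Call:
jog_arm:
  deltas:
    - {"travel":[-0.001,0.02,0],"roll":0}
    - {"travel":[-0.001,0.05,0],"roll":0}
    - {"travel":[-0.001,0.075,0],"roll":0}
    - {"travel":[-0.001,0.095,0],"roll":0}
    - {"travel":[-0.001,0.105,0.0005],"roll":0}
    - {"travel":[-0.001,0.11,0.0005],"roll":0}
    - {"travel":[-0.001,0.11,0.0005],"roll":0}

```text
time: 7.65
eef_pos: [0.4815, -0.2491, 0.0763]
eef_rot: [[0.999, -0.0, -0.034], [0.034, 0.0, 0.999], [-0.0, -1.0, 0.0]]
wrist_force: [-0.1, 0.3, 0.3]
grip_width: 0.0558
```

Call:
jog_arm:
  deltas:
    - {"travel":[0,0,0],"roll":0}
    - {"travel":[0,0,0],"roll":0}
    - {"travel":[0,0,0],"roll":0}
    - {"travel":[0,0,0],"roll":0}
    - {"travel":[0,0,0],"roll":0}
    - {"travel":[0,0,0],"roll":0}
    - {"travel":[0,0,0],"roll":0}
  jaw: 1
  newtons: 60

```text
time: 8.35
eef_pos: [0.4813, -0.2495, 0.077]
eef_rot: [[0.999, 0.001, -0.033], [0.033, -0.001, 0.999], [0.001, -1.0, -0.001]]
wrist_force: [-0.4, 1.0, 5.8]
grip_width: 0.0015
```

```bash
python3 - <<'E'
from h import *
p=(np.array(readout.observe()["eef_pos"])-O)@R*1000; print(p.round(1)); go(D(-5,-58.7,28),1.7)
E
```

```text
[ -4.3 -59.   28.2]
t 8.35 pos [ 0.4813 -0.2495  0.077 ] yaw 1.91 F [-0.4  1.   5.8] w 0.0015
travel [0.0002 0.0006 0.0006] roll 0.21
```

Call:
jog_arm:
  deltas:
    - {"travel":[0,-0.0017,0.001],"roll":0}
    - {"travel":[0,-0.0051,0.0032],"roll":0}
    - {"travel":[0,-0.0093,0.0058],"roll":0}
    - {"travel":[0,-0.0136,0.0085],"roll":0}
    - {"travel":[0,-0.0187,0.0117],"roll":0}
    - {"travel":[0,-0.0237,0.0148],"roll":0}
    - {"travel":[0,-0.0288,0.018],"roll":0}
    - {"travel":[0,-0.034,0.0212],"roll":0}

```text
time: 9.15
eef_pos: [0.4804, -0.2279, 0.1108]
eef_rot: [[0.999, 0.0, -0.033], [0.033, -0.0, 0.999], [0.0, -1.0, -0.0]]
wrist_force: [-0.4, -0.3, -2.4]
grip_width: 0.0014
```

```bash
python3 - <<'E'
from h import *
ims=[]
for n,(r0,r1,c0,c1) in(("scene",(110,250,110,270)),("side",(230,370,230,390))):
    c=vision.camera(n); np.savez(f"pics/{n}3.npz",**c); ims.append(cv2.resize(c["img"][r0:r1,c0:c1],None,fx=2.5,fy=2.5,interpolation=cv2.INTER_CUBIC))
cv2.imwrite("pics/lift.png",np.hstack(ims)[...,::-1]); go(D(-5,-58.7,28),1.7)
E
```

```text
t 9.25 pos [ 0.4807 -0.228   0.1112] yaw 1.93 F [-0.1 -0.1 -2.3] w 0.0013
travel [ 0.0001  0.0348 -0.0209] roll 0.23
```

View pics/lift.png

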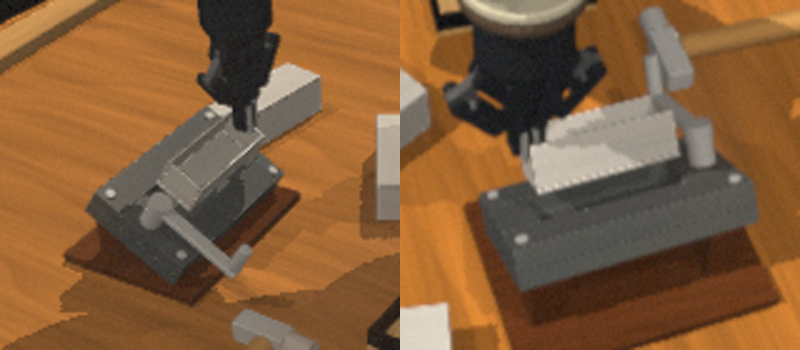

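The cover is out and held (fingers at ~(240,120) left crop). It is level lengthwise and still at the die's tilt, and the bar is open. Rising clear, then carrying it over.

Call:
jog_arm:
  deltas:
    - {"travel":[0,-0.005,0.001],"roll":0}
    - {"travel":[0,-0.015,0.003],"roll":0}
    - {"travel":[0,-0.028,0.005],"roll":0}
    - {"travel":[0,-0.042,0.008],"roll":0}
    - {"travel":[0,-0.056,0.012],"roll":0}
    - {"travel":[0,-0.07,0.018],"roll":0}
    - {"travel":[0,-0.08,0.028],"roll":0}
    - {"travel":[0,-0.085,0.042],"roll":0}

```text
time: 10.05
eef_pos: [0.4792, -0.1856, 0.1966]
eef_rot: [[0.999, 0.001, -0.033], [0.033, -0.001, 0.999], [0.001, -1.0, -0.001]]
wrist_force: [-0.5, -0.3, -2.8]
grip_width: 0.0013
```

```bash
python3 -c "
from h import *
go(np.array([.4972,.3133,.12]),-3)"
```

```text
t 10.05 pos [ 0.4792 -0.1856  0.1966] yaw 1.89 F [-0.5 -0.3 -2.8] w 0.0013
travel [0.0344 0.0763 0.498 ] roll 4.89
```

Call:
jog_arm:
  deltas:
    - {"travel":[0.001,0,0.015],"roll":0.2}
    - {"travel":[0.002,0,0.035],"roll":0.4}
    - {"travel":[0.004,0,0.06],"roll":0.7}
    - {"travel":[0.006,0,0.088],"roll":1}
    - {"travel":[0.008,0,0.117],"roll":1.3}
    - {"travel":[0.01,0,0.146],"roll":1.6}
    - {"travel":[0.012,0,0.175],"roll":1.9}
    - {"travel":[0.014,0,0.204],"roll":2.2}

```text
time: 10.85
eef_pos: [0.4854, 0.0204, 0.1947]
eef_rot: [[1.0, -0.001, 0.005], [-0.005, 0.0, 1.0], [-0.001, -1.0, 0.0]]
wrist_force: [-0.1, 0.4, -2.4]
grip_width: 0.0011
```

```bash
python3 -c "
from h import *
go(np.array([.4972,.3133,.12]),-3)"
```

```text
t 10.85 pos [0.4854 0.0204 0.1947] yaw -0.28 F [-0.1  0.4 -2.4] w 0.0011
travel [0.0104 0.0747 0.293 ] roll 2.72
```

Call:
jog_arm:
  deltas:
    - {"travel":[0.001,0,0.028],"roll":0.3}
    - {"travel":[0.003,0,0.06],"roll":0.6}
    - {"travel":[0.004,0,0.095],"roll":1}
    - {"travel":[0.005,0,0.13],"roll":1.4}
    - {"travel":[0.007,0,0.165],"roll":1.8}
    - {"travel":[0.008,0.01,0.2],"roll":2.2}
    - {"travel":[0.009,0.025,0.23],"roll":2.5}
    - {"travel":[0.01,0.04,0.255],"roll":2.7}

```text
time: 11.65
eef_pos: [0.4961, 0.2756, 0.1542]
eef_rot: [[0.999, -0.001, 0.051], [-0.051, -0.0, 0.999], [-0.001, -1.0, -0.0]]
wrist_force: [0.7, -0.5, -2.7]
grip_width: 0.0011
```

Call:
jog_arm:
  deltas:
    - {"travel":[0,0.012,0.017],"roll":0}
    - {"travel":[0,0.022,0.027],"roll":0}
    - {"travel":[0,0.03,0.033],"roll":0}
    - {"travel":[0,0.034,0.037],"roll":0}
    - {"travel":[0,0.034,0.037],"roll":0}
    - {"travel":[0,0.034,0.037],"roll":0}

```text
time: 12.25
eef_pos: [0.4997, 0.3095, 0.1218]
eef_rot: [[0.999, 0.001, 0.053], [-0.053, 0.0, 0.999], [0.001, -1.0, 0.0]]
wrist_force: [-0.5, -0.3, -2.0]
grip_width: 0.0013
```

```bash
python3 - <<'E'
from h import *
go(np.array([.4972,.3133,.044]),-3)
c=vision.camera("scene");np.savez("pics/scene4.npz",**c); s=vision.camera("side");np.savez("pics/side4.npz",**s)
A=cv2.resize(c["img"][180:320,300:440],None,fx=2.8,fy=2.8,interpolation=cv2.INTER_CUBIC)
B=cv2.resize(s["img"][80:220,190:330],None,fx=2.8,fy=2.8,interpolation=cv2.INTER_CUBIC)
cv2.imwrite("pics/hover.png",np.hstack([A,B])[...,::-1])
for n,k in(("scene",c),("side",s)):
    P=cloud(k).reshape(-1,3); o=np.array(readout.observe()["eef_pos"]); y=np.radians(-3)
    px=np.array([np.cos(y),np.sin(y)]);u=np.array([np.sin(y),-np.cos(y)])
    d=P-[.555,.289,0]; L=d[:,:2]@px*1000;U=d[:,:2]@u*1000;Z=P[:,2]*1000
    V=k["img"].reshape(-1,3).astype(int); g=(V.min(1)>110)&(abs(L)<90)&(abs(U)<80)&(Z>60)&(Z<170)
    print(n,g.sum(),[np.percentile(q[g],[1,50,99]).round(1).tolist() for q in(L,U,Z)])
E
```

```text
t 12.25 pos [0.4997 0.3095 0.1218] yaw -3.02 F [-0.5 -0.3 -2. ] w 0.0013
travel [-0.0028  0.0778  0.0036] roll -0.02
scene 220 [[-56.3, -7.1, 63.8], [-39.4, -3.7, 18.3], [94.2, 124.1, 147.5]]
side 714 [[-57.5, 0.8, 61.0], [-41.1, 7.3, 19.7], [109.6, 128.6, 146.8]]
```

View pics/hover.png

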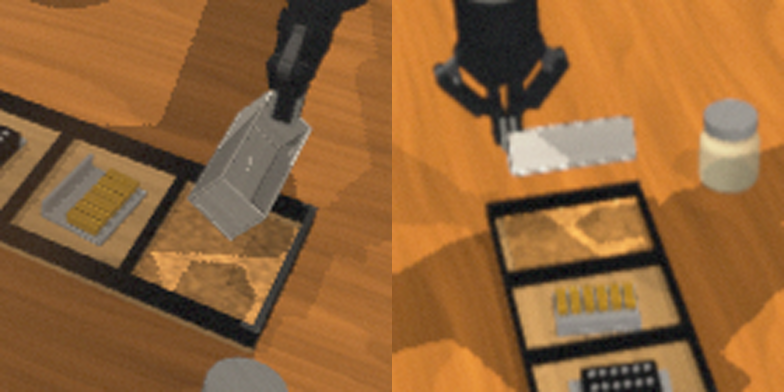

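Call:
jog_arm:
  deltas:
    - {"travel":[-0.0005,0.01,0.001],"roll":0}
    - {"travel":[-0.001,0.025,0.002],"roll":0}
    - {"travel":[-0.002,0.042,0.003],"roll":0}
    - {"travel":[-0.003,0.057,0.0035],"roll":0}
    - {"travel":[-0.003,0.067,0.0035],"roll":0}
    - {"travel":[-0.003,0.072,0.0035],"roll":0}
    - {"travel":[-0.003,0.074,0.0035],"roll":0}
    - {"travel":[-0.003,0.074,0.0035],"roll":0}

```text
time: 13.15
eef_pos: [0.4967, 0.3137, 0.0474]
eef_rot: [[0.999, 0.0, 0.052], [-0.052, 0.0, 0.999], [0.0, -1.0, 0.0]]
wrist_force: [0.3, -1.1, -2.2]
grip_width: 0.0012
```

Call:
jog_arm:
  deltas:
    - {"travel":[0,0.0005,0],"roll":0}
    - {"travel":[0,0.001,0],"roll":0}
    - {"travel":[0,0.0015,0],"roll":0}
    - {"travel":[0,0.002,0],"roll":0}

```text
time: 13.55
eef_pos: [0.4967, 0.3137, 0.0455]
eef_rot: [[0.999, 0.0, 0.052], [-0.052, 0.0, 0.999], [0.0, -1.0, 0.0]]
wrist_force: [-0.3, -0.3, -2.1]
grip_width: 0.0018
```

Call:
jog_arm:
  deltas:
    - {"travel":[0,0.0005,0],"roll":0}
    - {"travel":[0,0.001,0],"roll":0}
    - {"travel":[0,0.0015,0],"roll":0}
    - {"travel":[0,0.002,0],"roll":0}

```text
time: 13.95
eef_pos: [0.4966, 0.3137, 0.0433]
eef_rot: [[0.999, -0.0, 0.052], [-0.052, -0.0, 0.999], [-0.0, -1.0, -0.0]]
wrist_force: [-0.9, -1.2, 1.0]
grip_width: 0.0015
```

Call:
jog_arm:
  deltas:
    - {"travel":[0,0,0],"roll":0}
    - {"travel":[0,0.0005,-0.0015],"roll":0}
    - {"travel":[0,0.0007,-0.0029],"roll":0}
    - {"travel":[0,0.001,-0.0043],"roll":0}
    - {"travel":[0,0.0014,-0.0057],"roll":0}
    - {"travel":[0,0.0018,-0.0071],"roll":0}
    - {"travel":[0,0.0022,-0.0085],"roll":0}
  newtons: 25

```text
time: 14.65
eef_pos: [0.4969, 0.3063, 0.0424]
eef_rot: [[0.999, 0.002, 0.052], [-0.052, 0.003, 0.999], [0.002, -1.0, 0.003]]
wrist_force: [-2.4, 10.2, 15.6]
grip_width: 0.0013
```

```bash
cat > tilt.py <<'E'
from h import *
import sys
o=readout.observe(); print(np.round(o["eef_pos"],4),np.round(o["wrist_force"],1),np.round(o["ft_torque"],2))
s=vision.camera("scene"); P=cloud(s).reshape(-1,3); y=np.radians(-3)
px=np.array([np.cos(y),np.sin(y)]);u=np.array([np.sin(y),-np.cos(y)]); d=P-[.555,.289,0]; L=d[:,:2]@px*1000;U=d[:,:2]@u*1000;Z=P[:,2]*1000
V=s["img"].reshape(-1,3).astype(int); g=(V.min(1)>90)&(V.max(1)-V.min(1)<45)&(abs(L)<70)&(abs(U)<50)&(Z>11)&(Z<75)
print(g.sum(),[np.percentile(q[g],[1,50,99]).round(1).tolist() for q in(L,U,Z)])
f=g&(abs(L-54)>9)&(L>-40)&(L<70) # far end wall: plane tilt seen in rim; fit floor
fl=g&(abs(L)<45)
for lo in(0,):
    A=np.c_[U[fl],Z[fl]]; print("UZ line fit (all inside pts)",len(A))
F=g&(L>50); print("far wall U",np.percentile(U[F],[2,98]).round(1),"Z",np.percentile(Z[F],[2,98]).round(1))
hi=F&(Z>Z[F].max()-3); print("top pts U",U[hi].mean().round(1) if hi.any() else None)
np.savez(f"pics/{sys.argv[1]}.npz",**s)
E
python3 tilt.py s5
```

```text
[0.4969 0.3063 0.0424] [-2.4 10.2 15.6] [2.13 0.29 0.21]
851 [[-59.0, 5.0, 61.8], [-36.6, -5.9, 19.6], [14.4, 37.2, 68.8]]
UZ line fit (all inside pts) 365
far wall U [-34.3  15.9] Z [17.5 66.2]
top pts U -0.9
```

Call:
jog_arm:
  deltas:
    - {"travel":[0,0,-0.0014],"roll":0}
    - {"travel":[0,0.0003,-0.0028],"roll":0}
    - {"travel":[0,0.0008,-0.0042],"roll":0}
    - {"travel":[0,0.0014,-0.0055],"roll":0}
    - {"travel":[0,0.002,-0.0068],"roll":0}
    - {"travel":[0,0.0028,-0.0081],"roll":0}
  newtons: 20

```text
time: 15.3
eef_pos: [0.4968, 0.2982, 0.041]
eef_rot: [[0.999, 0.003, 0.052], [-0.052, 0.003, 0.999], [0.003, -1.0, 0.003]]
wrist_force: [-8.6, 7.4, 37.4]
grip_width: 0.0017
```

```bash
python3 tilt.py s6; python3 - <<'E'
from h import *
s=vision.camera("side");A=load("s6")["img"]
cv2.imwrite("pics/t6.png",np.hstack([cv2.resize(k,None,fx=3.3,fy=3.3,interpolation=cv2.INTER_CUBIC) for k in(A[200:320,320:440],s["img"][100:220,200:320])])[...,::-1])
E
```

```text
[0.4968 0.2982 0.041 ] [-8.6  7.4 37.4] [1.74 1.49 0.23]
829 [[-58.9, 2.8, 62.2], [-30.9, -1.6, 23.2], [13.8, 32.6, 66.9]]
UZ line fit (all inside pts) 358
far wall U [-28.6  19.7] Z [17.9 64.7]
top pts U 6.6
```

View pics/t6.png

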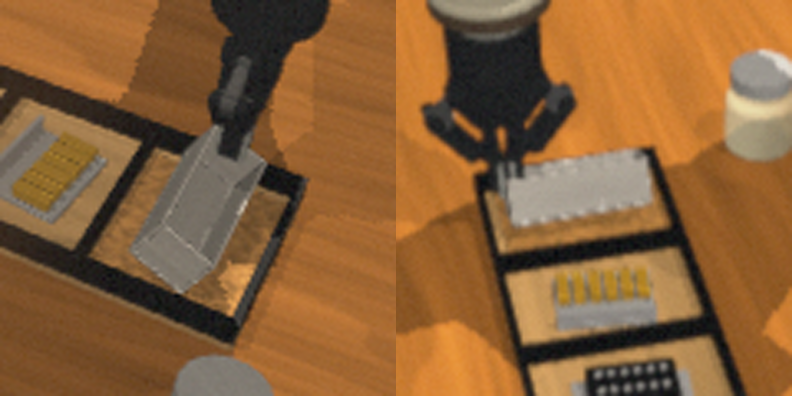

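Forces climbed to 37 N while the cover stayed near 29° (rim top still ~65 mm), so the grip holds the tilt and the edge slid. I'll lift slightly with a firm grip, shift back, and land again. Then I'll ease the jaw closure by small steps while following the arc.

Call:
jog_arm:
  deltas:
    - {"travel":[0,0,0],"roll":0}
    - {"travel":[0,0,0],"roll":0}
    - {"travel":[0,-0.002,0],"roll":0}
    - {"travel":[0,-0.005,0],"roll":0}
    - {"travel":[0,-0.008,0.003],"roll":0}
    - {"travel":[0,-0.008,0.008],"roll":0}
    - {"travel":[0,-0.008,0.0125],"roll":0}
    - {"travel":[0,-0.008,0.0125],"roll":0}
  newtons: 50

```text
time: 16.2
eef_pos: [0.4962, 0.3101, 0.0459]
eef_rot: [[0.999, -0.001, 0.052], [-0.052, -0.0, 0.999], [-0.001, -1.0, -0.0]]
wrist_force: [0.1, 0.1, -2.6]
grip_width: 0.0018
```

```bash
python3 tilt.py s7; python3 - <<'E'
from h import *
# end-on: fit tilt using near rim line of long walls from the side camera: outer wall facing side cam (uphill wall outer face)
s=vision.camera("side"); P=cloud(s).reshape(-1,3); y=np.radians(-3)
px=np.array([np.cos(y),np.sin(y)]);u=np.array([np.sin(y),-np.cos(y)]); d=P-[.555,.289,0]; L=d[:,:2]@px*1000;U=d[:,:2]@u*1000;Z=P[:,2]*1000
V=s["img"].reshape(-1,3).astype(int)
g=(V.min(1)>90)&(V.max(1)-V.min(1)<45)&(abs(L-5)<40)&(U>-10)&(U<50)&(Z>18)&(Z<75)
vx,vy,x0,y0=cv2.fitLine(np.c_[U[g],Z[g]].astype(np.float32),cv2.DIST_HUBER,0,.01,.01).ravel(); print(g.sum(),"tilt from vertical",np.degrees(np.arctan2(-vx*np.sign(vy),abs(vy))),x0,y0)
E
```

```text
[0.4962 0.3101 0.0459] [ 0.1  0.1 -2.6] [0.03 0.09 0.  ]
881 [[-60.1, -0.2, 60.9], [-41.9, -12.4, 13.2], [17.7, 37.0, 71.6]]
UZ line fit (all inside pts) 401
far wall U [-38.4  10.7] Z [20.9 67.4]
top pts U -3.4
408 tilt from vertical 26.669024 5.3439016 51.850517
```

Call:
jog_arm:
  deltas:
    - {"travel":[0,0.001,0],"roll":0}
    - {"travel":[0,0.002,0],"roll":0}
    - {"travel":[0,0.003,0],"roll":0}
    - {"travel":[0,0.0035,0],"roll":0}

```text
time: 16.7
eef_pos: [0.4963, 0.3095, 0.0426]
eef_rot: [[0.999, -0.0, 0.052], [-0.052, -0.0, 0.999], [-0.0, -1.0, -0.0]]
wrist_force: [-0.3, 0.1, -1.5]
grip_width: 0.0012
```

Call:
jog_arm:
  deltas:
    - {"travel":[0,0,0],"roll":0}
    - {"travel":[0,0,-0.001],"roll":0}
    - {"travel":[0,0.0005,-0.002],"roll":0}
  newtons: 20
  jaw: 0.95

```text
time: 17.0
eef_pos: [0.4963, 0.3075, 0.0423]
eef_rot: [[0.999, 0.0, 0.052], [-0.052, -0.0, 0.999], [0.0, -1.0, -0.0]]
wrist_force: [0.0, -0.4, -1.6]
grip_width: 0.0021
```

Call:
jog_arm:
  deltas:
    - {"travel":[0,0,0],"roll":0}
    - {"travel":[0,0.0003,-0.001],"roll":0}
    - {"travel":[0,0.0006,-0.002],"roll":0}
  jaw: 0.94

```text
time: 17.3
eef_pos: [0.4962, 0.3056, 0.0418]
eef_rot: [[0.999, 0.0, 0.052], [-0.052, 0.0, 0.999], [0.0, -1.0, 0.0]]
wrist_force: [-0.2, 1.8, 0.9]
grip_width: 0.0027
```

Call:
jog_arm:
  deltas:
    - {"travel":[0,0.0003,-0.001],"roll":0}
    - {"travel":[0,0.0006,-0.002],"roll":0}
    - {"travel":[0,0.001,-0.003],"roll":0}
    - {"travel":[0,0.0013,-0.0042],"roll":0}

```text
time: 17.7
eef_pos: [0.4961, 0.3014, 0.0406]
eef_rot: [[0.999, 0.0, 0.052], [-0.052, 0.0, 0.999], [0.0, -1.0, 0.0]]
wrist_force: [-0.3, 2.4, 3.9]
grip_width: 0.0027
```

```bash
cat > st.py <<'E'
from h import *
s=vision.camera("side"); P=cloud(s).reshape(-1,3); y=np.radians(-3); o=readout.observe()
print(np.round(o["eef_pos"],4),np.round(o["wrist_force"],1),round(o["grip_width"],4))
px=np.array([np.cos(y),np.sin(y)]);u=np.array([np.sin(y),-np.cos(y)]); d=P-[.555,.289,0]; L=d[:,:2]@px*1000;U=d[:,:2]@u*1000;Z=P[:,2]*1000
V=s["img"].reshape(-1,3).astype(int)
g=(V.min(1)>90)&(V.max(1)-V.min(1)<45)&(abs(L-5)<40)&(U>-10)&(U<50)&(Z>14)&(Z<75)
vx,vy,x0,y0=cv2.fitLine(np.c_[U[g],Z[g]].astype(np.float32),cv2.DIST_HUBER,0,.01,.01).ravel(); print(g.sum(),"tilt",np.degrees(np.arctan2(-vx*np.sign(vy),abs(vy))).round(1),"wall mid U,Z",x0.round(1),y0.round(1),"Z",np.percentile(Z[g],[2,98]).round(1))
E
python3 st.py
```

```text
[0.4961 0.3012 0.0405] [0.6 0.8 4.9] 0.0028
395 tilt 24.4 wall mid U,Z 12.4 46.2 Z [27.9 64.4]
```

Call:
jog_arm:
  deltas:
    - {"travel":[0,0,0],"roll":0}
    - {"travel":[0,0.0006,-0.001],"roll":0}
    - {"travel":[0,0.0012,-0.002],"roll":0}
    - {"travel":[0,0.0018,-0.003],"roll":0}
  jaw: 0.935

```text
time: 18.15
eef_pos: [0.4959, 0.2982, 0.0387]
eef_rot: [[0.999, 0.0, 0.052], [-0.052, -0.0, 0.999], [0.0, -1.0, -0.0]]
wrist_force: [-0.9, -1.0, 5.1]
grip_width: 0.0026
```

```bash
python3 st.py
```

```text
[0.4959 0.298  0.0386] [ 0.3 -0.8  5.3] 0.0027
386 tilt 15.4 wall mid U,Z 15.5 43.4 Z [23.5 62.2]
```

Call:
jog_arm:
  deltas:
    - {"travel":[0,0.0004,-0.001],"roll":0}
    - {"travel":[0,0.001,-0.0022],"roll":0}
    - {"travel":[0,0.0016,-0.0033],"roll":0}
    - {"travel":[0,0.0022,-0.0043],"roll":0}
    - {"travel":[0,0.0028,-0.0054],"roll":0}
    - {"travel":[0,0.0035,-0.0064],"roll":0}

```text
time: 18.8
eef_pos: [0.4955, 0.2919, 0.035]
eef_rot: [[0.999, 0.0, 0.052], [-0.052, -0.0, 0.999], [0.0, -1.0, -0.0]]
wrist_force: [1.0, -0.0, 2.6]
grip_width: 0.0033
```

```bash
python3 st.py
```

```text
[0.4954 0.2917 0.0349] [ 2.4 -1.1  3. ] 0.0027
363 tilt 8.2 wall mid U,Z 19.9 36.6 Z [16.  55.9]
```

Call:
jog_arm:
  deltas:
    - {"travel":[0,0.0006,-0.001],"roll":0}
    - {"travel":[0,0.0012,-0.002],"roll":0}
    - {"travel":[0,0.0018,-0.003],"roll":0}
    - {"travel":[0,0.0025,-0.0035],"roll":0}
    - {"travel":[0,0.0032,-0.004],"roll":0}
    - {"travel":[0,0.0032,-0.004],"roll":0}

```text
time: 19.45
eef_pos: [0.4952, 0.2878, 0.0318]
eef_rot: [[0.999, -0.0, 0.052], [-0.052, -0.0, 0.999], [-0.0, -1.0, -0.0]]
wrist_force: [-0.1, -2.6, 3.7]
grip_width: 0.0026
```

```bash
python3 st.py; python3 tilt.py s8
```

```text
[0.4952 0.2878 0.0319] [ 0.7 -3.4  4.1] 0.0029
314 tilt 1.2 wall mid U,Z 23.5 33.7 Z [15.  52.1]
[0.4952 0.2878 0.0319] [ 0.7 -3.4  4.1] [-0.53 -0.13 -0.07]
849 [[-60.1, -1.1, 60.8], [-21.2, 3.2, 23.5], [11.9, 19.6, 53.4]]
UZ line fit (all inside pts) 372
far wall U [-20.7  23.3] Z [13.4 52. ]
top pts U 5.3
```

Call:
jog_arm:
  deltas:
    - {"travel":[0,0.0006,0],"roll":0}
    - {"travel":[0,0.0012,0.0005],"roll":0}
    - {"travel":[0,0.0012,0.0005],"roll":0}

```text
time: 19.85
eef_pos: [0.4952, 0.2881, 0.0309]
eef_rot: [[0.999, -0.0, 0.052], [-0.052, -0.001, 0.999], [-0.0, -1.0, -0.001]]
wrist_force: [-1.6, -6.5, 8.5]
grip_width: 0.0027
```

Call:
jog_arm:
  deltas:
    - {"travel":[0,0,0],"roll":0}
    - {"travel":[0,0,0],"roll":0}
    - {"travel":[0,0,0],"roll":0}
  jaw: 0.85

```text
time: 20.15
eef_pos: [0.4951, 0.2886, 0.0304]
eef_rot: [[0.999, -0.0, 0.052], [-0.052, -0.0, 0.999], [-0.0, -1.0, -0.0]]
wrist_force: [0.2, -0.2, -0.2]
grip_width: 0.0059
```

Call:
jog_arm:
  deltas:
    - {"travel":[0,0,0],"roll":0}
    - {"travel":[0,0,0],"roll":0}
    - {"travel":[0,-0.01,0],"roll":0}
    - {"travel":[0,-0.025,0],"roll":0}
    - {"travel":[0,-0.05,0],"roll":0}
    - {"travel":[0,-0.085,0],"roll":0}
    - {"travel":[0,-0.12,0],"roll":0}
    - {"travel":[0,-0.14,0],"roll":0}
  jaw: 0.6

```text
time: 20.95
eef_pos: [0.4959, 0.2888, 0.1753]
eef_rot: [[0.999, 0.004, 0.052], [-0.052, 0.002, 0.999], [0.004, -1.0, 0.002]]
wrist_force: [0.7, -0.2, 0.8]
grip_width: 0.0169
```

```bash
python3 st.py; python3 tilt.py s9; python3 - <<'E'
from h import *
A=load("s9")["img"];s=vision.camera("side")["img"]
cv2.imwrite("pics/end.png",np.hstack([cv2.resize(k,None,fx=1.9,fy=1.9) for k in(A[130:330,130:340],s[110:310,200:410])])[...,::-1])
E
```

```text
[0.4966 0.2891 0.1777] [0.6 1.1 4.7] 0.0172
292 tilt -0.7 wall mid U,Z 24.4 32.7 Z [14.9 50.7]
[0.4966 0.2891 0.1777] [0.6 1.1 4.7] [-0.02 -0.02  0.  ]
942 [[-60.3, -7.4, 61.2], [-20.5, 4.7, 24.8], [11.4, 23.9, 52.2]]
UZ line fit (all inside pts) 396
far wall U [-19.7  24.4] Z [12.2 50.9]
top pts U 3.7
```

View pics/end.png

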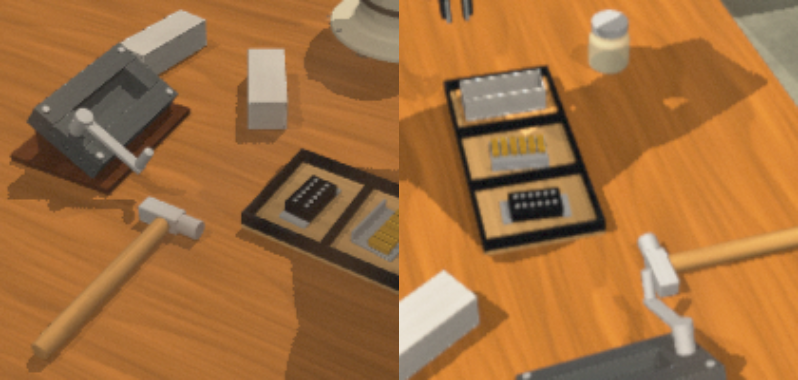

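The cover lies flat on the pad, hollow side up, centred to about 2 mm. The bar is open and the other things are where they were.

Call:
jog_arm:
  deltas:
    - {"travel":[0,0,0],"roll":0}
    - {"travel":[0,0,0],"roll":0}
    - {"travel":[0,0,0],"roll":0}

```text
time: 21.4
eef_pos: [0.495, 0.2884, 0.17]
eef_rot: [[0.999, -0.001, 0.052], [-0.052, -0.001, 0.999], [-0.001, -1.0, -0.001]]
wrist_force: [0.1, 0.6, -0.3]
grip_width: 0.017
```

```bash
python3 -c "
from rig import robot
print(robot.finish_job())"
```

```text
the job is handed in; nothing more can be done
None
```

The cover is on the cork pad, hollow side up and lengthwise along the pad. The hold-down bar is open at about 1.57 rad. I handed the job in at about 21.4 s of the 51 s allowed.

- **Bar:** I pinched the peg and swung it round its arc, then let go and moved clear.
- **Lift:** I gripped the cover by its near end wall and lifted it straight out along the die's axis.
- **Laying flat:** The tool can only point straight down, so the cover had to be turned level against the pad. I landed its low edge on the cork, eased the grip, and turned it flat in the hand before letting go.

**Last checks:**
- Tilt is within about 1° and the long side is along the pad.
- It is off-centre by about 0.5 mm lengthwise and 2 mm crosswise, against a pad position I measured only to a few mm.
- The gripper is clear of it, with the wrist force back near zero.
- In the last pictures the pickup, bridge, hammer, jar and loose covers look unmoved. I judged that by eye and did not measure it.

**What went wrong:** my first try at turning the cover level did not work. It stayed near 29° and slid about 10 mm on the pad, with the wrist force reaching about 37 N. I lifted it slightly, moved it back and repeated the turn with a looser grip, at about 5 N, rising to 8.5 N in the last press before release.

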